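# Snap the cap back onto the oil can

### The arm

A 6-joint arm with a two-finger parallel gripper is mounted at the origin on a cart in front of the work surface, level with it; the furniture and walls round the work are solid. World frame = base frame: x ahead of the robot, y to its left, z up, the work surface at z = 0. Lengths are in mm, angles in degrees, forces in N, time in s.
With the tool pointing down it reaches from about 375 to 750 mm from the base axis. Payload 9 kg.
Tool frame: the origin (TCP) lies midway between the tips of the shut fingers; the grasp point (between the pads) lies 19 mm behind it; z points along the fingers, y is the line along which they close (so a half turn about z gives the same grasp; the last joint's range is limited). The gripper opens to 85 mm and grips with 20 to 120 N. Pads are 22 mm wide; open, the fingers measure 114 mm over their backs; the gripper's body (76 mm by 85 mm) begins 54 mm behind the grasp point. The pads swing forward as they close: fully open they stand 13 mm farther back than shut.
Start: joints at [-75.957, 5.964, 5.575, 89.605, 0, 77.527], TCP at [267.887, -536.911, 231.331] pointing down, gripper open.
Joint ranges: [-171.21, 171.21], [-48.23, 106.86], [-62.78, 66.21], [-105.2, 120.99], [-86.42, 89.51], [-180, 180]. Speed limits (degrees/s): [127.2, 127.2, 147.25, 180, 180, 180].

### API

Orientations are given as [roll, pitch, yaw] about the fixed x, y, z axes, in that order (R = Rz(yaw) Ry(pitch) Rx(roll)).
In Python, from workcell import r, cams gives the robot as it stands. The module is installed in compiled form; this text tells all that it offers.
- The arm moves only by the tool arm_command, never from a script. Its argument "series" is a list of rows, each a list of 3 entries, a list of its own where there are three numbers: the shift along the tool's x, y, z scaled (see below), then the turn, a rotation vector about the tool's x, y, z scaled (see below), then the closure, from -1 (fully open) to 1 (shut). A call has 1 to 5 rows; each row shifts and turns the commanded pose from where the row before left it, along the tool's axes as they then stand; what a row does not reach is not made up. The controller multiplies each number of a shift by 40 cm and each number of a turn by 0.1 rad. A row lasts 1/10 s, in which the tool goes at most 50 mm and 8.59 degrees, less where a joint would pass 70% of its speed; a pose out of reach is approached as far as the arm can. A call with a number of a shift or a turn outside -1 to 1 is refused whole. A call with a gripper value outside its range is refused whole. The fingers move at their own pace and stop on an object; the grip force is fixed at half the most. Time passes only in rows, so rows that do not move let the fingers close. It gives the time, the measured TCP pose, the force, the opening and the grip force at its end, in the units of the state.
- r.get_obs(): the state, without advancing time (a new reading comes with each control period).
- cams.grab_frame(name): name is "scene" or "side" or "wrist"; returns the picture (400x640x3 uint8, red, green, blue); there is no depth.
- cams.get_calibration(name): a dict with "vertical_fov" (degrees; the focal length in pixels is half the picture's height over the tangent of half this angle, whatever the lens; pixels are square), "cx", "cy" (the principal point, pixels), "extrinsics" (4x4, takes a point from camera to world coordinates); the wrist camera has in their place "tool_from_camera" (4x4, takes a point from camera to tool coordinates, whose origin is the TCP and whose axes are the flange's). Camera axes: x right, y up, looking along -z (the intrinsics and any distortion apply to the point x, -y, -z); pixel columns grow to the right and rows downward; lengths in mm; the calibration is good to about 2 mm. A picture is of the moment at which its call begins: read the wrist's pose just before it. get_calibration takes no time and is no camera call.
- r.sign_off(): hands the job in; it is judged then, once.
The state is a dict: "t": time; "joints": joint angles; "qvel": joint speeds; "effort": joint torques, N m; "position": TCP position; "tcp_rot": TCP orientation; "wrist_force": force on the tool from outside, world axes, zero at the start; "moment": the same for the moment, N m; "grip_width": finger opening in mm; "finger_force": force on a finger pad.
Only numpy, scipy, OpenCV 4.12 (cv2) and the standard library are available. Lean on these libraries where they do the work, as an engineer would, in place of code of your own. Each camera call takes 0.05 s, during which the arm holds its last target. There are 200 camera calls.

### The job

Slide the red snap cap out through the open end of its steel keeper and press it onto the blue oil can's neck: push on past the click until the cap is fully home and its rubber seal is firmly squeezed. Finish while still holding the cap pressed down (do not let go, do not ease off), and leave the jars and the pepper mill round the work where they stand.

Things in the scene. Friction and masses are not known exactly. Their poses are not given: they have to be found in the camera images.
- hob_cover: Fixed light wooden cover board over the hob, 440 (x) by 690 (y) mm; its flat top is 75 mm above its origin (under its centre, at worktop height z = 0). Can, keeper and spice jars stand on it. The worktop round it is at z = 0; a cooker hood hangs about 0.7 m above it and wall cupboards about 0.5 m above the worktop to its left and right, from x = 0.53 m on.
- cap: Loose round red plastic snap cap, 40 to 85 g, upright in the keeper at the start. Origin at the centre of its underside, z up. Flange 50 mm in diameter, 4 mm thick at the bottom (under the keeper's lips); above it a ribbed body 34 mm in diameter up to z = 44 mm, flat on top: grip it there from above. Open underneath: mouth 22 mm wide through the flange, above it a bore 28 mm wide up to z = 34 mm.
- keeper: Steel cap keeper fixed on the hob cover, 90 (x) by 64 (y) by 14 mm high; origin under its centre, z up. Channel 54 mm wide, floor at z 4 mm; overhanging lips (z 10 to 14 mm) leave a 40 mm slot along x. +x end closed, -x end open: the cap cannot be lifted out, only slid along the keeper's -x until its origin is more than 70 mm from the keeper's. It starts 0 to 14 mm to +x of the keeper's origin.
- keeper_mouth (a point): Middle of the keeper's open -x end at the height of the channel floor, 45 mm from the keeper's origin along its -x; same axes as the keeper.
- oil_can: Blue oil can, 70 mm in diameter, on an 80 mm rubber suction foot stuck fast on the hob cover. Origin under its centre, z up. Flat round shoulder, 56 mm in diameter, at z = 75 mm; from it a steel neck rises 29 mm, 19 mm in diameter, its top 9 mm tapering to 8 mm. Four sprung steel catch balls stand out of the neck to a diameter of 26 mm, 10 mm above the shoulder.
- neck_seat (a point): On the can's axis at the top of its shoulder, 75 mm above the can's origin, z up: the fully home cap's origin lies here. Pushing the cap down takes about 10 N while its mouth passes the balls (cap origin 14 to 10 mm above this point); then the force drops and the balls snap the cap down on to the seal (8 to 3 mm); the last 3 mm squeeze the seal with up to about 10 N, then it is hard home.
- seal (a joint): Black rubber seal disc, 46 mm in diameter, standing 3 mm proud of the can's shoulder. Value in m, how far it is squeezed down: 0 free, 0.003 fully squeezed (cap flange on the shoulder). It springs back with 2.5 N at 0 and 10 N at 0.003, so it stays fully squeezed only while the cap is pressed; a clicked cap let go squeezes it only about 0.0005.
- yellow_jar: Bystander: spice jar with a yellow cap, 40 mm in diameter, 73 mm high, loose. Origin under its centre. Stands at the back of the cover.
- purple_jar: Bystander: spice jar with a purple cap, 38 mm in diameter, 90 mm high, loose. Origin under its centre. Stands at the back of the cover.
- mill: Bystander: wooden pepper mill, 58 mm in diameter, 150 mm high, loose. Origin under its centre. Stands left of the cover on the worktop.
- coffee_jar: Bystander: dark jar with a red lid, 63 mm in diameter, 134 mm high, loose. Origin under its centre. Stands right of the cover on the worktop.

How it is judged (in metres and radians):
On the way, in this order (a step that is already met when the one before it is completed fails the run):
1. the cap has slid out of the keeper's open end (x of cap in the frame of keeper below -0.068 m), for 0.1 s.
2. the cap has clicked onto the neck (z of cap in the frame of neck_seat below 0.003 m and horizontal distance between cap and neck_seat below 0.003 m and angle between cap's own z axis and vertical below 0.08 rad), for 0.2 s.
At the end, for the whole second after the job is handed in: The cap sits upright (within 0.08 rad) on the neck, its axis within 3 mm of the can's and its underside within 1.5 mm of the shoulder, the seal is squeezed by more than 1.7 mm of its 3 mm, and the fingers still touch the cap and press it, through the last second (z of cap in the frame of neck_seat below 0.0015 m and horizontal distance between cap and neck_seat below 0.003 m and angle between cap's own z axis and vertical below 0.08 rad and value of joint seal above 0.0017 m and contact force between the fingers and cap above 1 N); the arm keeps its last pose, push and grip.
It fails at once if a jar or the pepper mill was moved by more than 30 mm or knocked over (distance of any of yellow_jar, purple_jar, mill, coffee_jar from where it was at the start of the episode above 0.03 m or angle between any of yellow_jar, purple_jar, mill, coffee_jar's own z axis and vertical above 0.5 rad).
It also fails if it takes over 40 s, if anything falls off the work surface, if the arm or the gripper's body presses on something with over 40 N, if the wrist force passes 120 N, or if a joint passes its speed limit or range.

## Working session

There is one attempt and no reset: what is moved stays moved. The work goes in short steps, Python scripts to look and compute and a tool call to move; the robot and the scene stay as the last step left them, time stands still between calls to the robot, and variables do not carry over. Pictures are saved under pics/ and viewed, at most 12 in all, crops included, and the job is handed in when it is done.

Besides the shell and the picture viewer there is one more tool, called as name([rows], argument=value, ...), one row to a line, values as JSON. arm_command: Moves the arm, as the interface text tells. Shifts and turns lie within -1 to 1; 1 stands for 40 cm of shift or 0.1 rad of turn. Its arguments: {"type":"object","properties":{"series":{"type":"array"}},"required":["series"]}

```bash
mkdir -p pics; python3 - <<'E'
from workcell import r,cams
import cv2,numpy as np
o=r.get_obs();print(o)
for n in("scene","side","wrist"):
    c=cams.get_calibration(n);print(n,c)
    cv2.imwrite(f"pics/{n}0.png",cams.grab_frame(n)[:,:,::-1])
E
```

```text
{'t': 0.0, 'joints': array([-7.59552911e+01,  5.99602236e+00,  5.52726953e+00,  8.96075296e+01,
        8.69122819e-05,  7.75258685e+01]), 'qvel': array([ 0.08691901,  0.01701892,  0.00918325, -0.03084492,  0.07035894,
       -0.04343256]), 'effort': array([ 2.90165204e-03, -5.56925225e+01,  5.03649652e+01,  1.66760443e-02,
       -3.91127051e-04, -1.86830434e-06]), 'position': array([ 267.80944615, -536.52473752,  230.55090403]), 'tcp_rot': array([-1.79925537e+02, -1.65617789e-02,  2.65188296e+01]), 'wrist_force': array([ 1.00570605, -0.42321038, -0.6454208 ]), 'moment': array([0.00624291, 0.04202008, 0.03503227]), 'finger_force': 0.0, 'grip_width': 85.46827257668407}
scene {'vertical_fov': 52.79252442778963, 'cx': 326.9051076370954, 'cy': 197.85144577618726, 'extrinsics': array([[-7.58195071e-01,  2.61289480e-01, -5.97384334e-01,
        -4.52043876e+02],
       [-6.51832759e-01, -3.26150520e-01,  6.84645816e-01,
         1.15785702e+03],
       [-1.59464619e-02,  9.08489761e-01,  4.17602759e-01,
         8.40014705e+02],
       [ 0.00000000e+00,  0.00000000e+00,  0.00000000e+00,
 
[... 231 characters left out ...]
74683412e-01, -5.20206300e-01,  7.67461886e-01,
         9.45830360e+02],
       [ 7.81699752e-03,  8.25960135e-01,  5.63674330e-01,
         8.24718012e+02],
       [ 0.00000000e+00,  0.00000000e+00,  0.00000000e+00,
         1.00000000e+00]])}
wrist {'vertical_fov': 67.84415974763164, 'cx': 321.0227866292492, 'cy': 195.01885208997612, 'tool_from_camera': array([[ 7.95490074e-04,  9.45024605e-01,  3.26998263e-01,
         8.47157423e+01],
       [ 9.99999677e-01, -7.15236328e-04, -3.65671329e-04,
        -1.30377966e-01],
       [-1.11687366e-04,  3.26998448e-01, -9.45024869e-01,
        -1.42137707e+02],
       [ 0.00000000e+00,  0.00000000e+00,  0.00000000e+00,
         1.00000000e+00]])}
```

View pics/scene0.png

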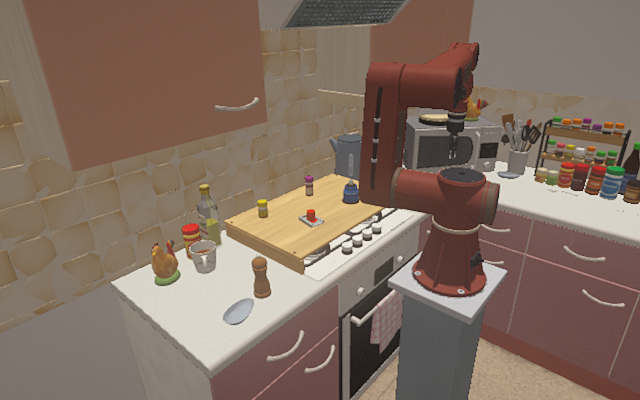

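View pics/side0.png

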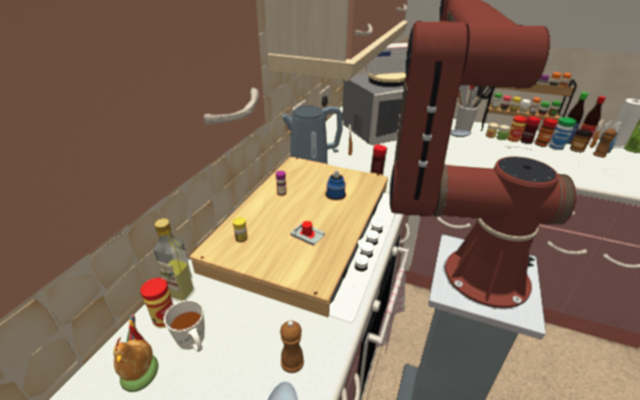

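The scene view shows the red cap at about (311,215) in its keeper and the blue can at (350,192). The side view shows them at (307,229) and (336,186). The yellow jar is at (262,208) and the purple one at (309,185) in the scene view.

```bash
cat > h.py <<'E'
import numpy as np,cv2
from workcell import r,cams
from scipy.spatial.transform import Rotation as R
def pose():
    o=r.get_obs();T=np.eye(4);T[:3,:3]=R.from_euler('xyz',o['tcp_rot'],degrees=True).as_matrix();T[:3,3]=o['position'];return T
def ext(n,T=None):
    c=cams.get_calibration(n);return c['extrinsics'] if n!='wrist' else T@c['tool_from_camera']
def ray(n,u,v,T=None):
    c=cams.get_calibration(n);f=200/np.tan(np.radians(c['vertical_fov']/2));E=ext(n,T)
    d=E[:3,:3]@np.array([(u-c['cx'])/f,-(v-c['cy'])/f,-1]);return E[:3,3],d
def onz(n,u,v,z,T=None):
    p,d=ray(n,u,v,T);return p+d*(z-p[2])/d[2]
def tri(rs):
    A=0;b=0
    for p,d in rs:
        d=d/np.linalg.norm(d);M=np.eye(3)-np.outer(d,d);A=A+M;b=b+M@p
    return np.linalg.solve(A,b)
def blob(im,lo,hi,box):
    x0,y0,x1,y1=box;h=cv2.cvtColor(im[y0:y1,x0:x1],cv2.COLOR_RGB2HSV);m=cv2.inRange(h,lo,hi)
    n,l,s,c=cv2.connectedComponentsWithStats(m)
    k=1+np.argmax(s[1:,4]);return c[k]+[x0,y0],s[k]+np.array([x0,y0,0,0,0])
E
python3 - <<'E'
from h import *
B={'scene':{'cap':(295,200,325,228),'can':(338,172,364,208)},'side':{'cap':(290,215,325,242),'can':(322,165,350,202)}}
L={'cap':((0,150,60),(8,255,255)),'can':((105,100,20),(130,255,255))}
for k in('cap','can'):
    rs=[]
    for n in('scene','side'):
        im=cv2.imread(f'pics/{n}0.png')[:,:,::-1].copy()
        c,s=blob(im,*L[k],B[n][k]);print(k,n,c,s,onz(n,*c,100 if k=='cap' else 110).round())
        rs.append(ray(n,*c))
    print(k,tri(rs).round(1))
# yellow/purple/mill/keeper rough
for nm,u,v,z in(('yellow',262,202,148),('purple',309,178,165),('mill',260,258,150),('kL',299,220,89),('kBot',312,227,89),('kR',324,220,89),('kT',311,212,89)):print(nm,onz('scene',u,v,z).round())
for n,b in(('scene',(285,165,375,235)),('side',(280,160,355,250))):
    im=cv2.imread(f'pics/{n}0.png')[b[1]:b[3],b[0]:b[2]]
    cv2.imwrite(f'pics/{n}z.png',cv2.resize(im,None,fx=5,fy=5,interpolation=cv2.INTER_CUBIC))
im=[cv2.imread(f'pics/{n}z.png') for n in('scene','side')]
h=350;cv2.imwrite('pics/z.png',np.hstack([cv2.resize(i,(400,h)) for i in im]))
E
```

```text
cap scene [310.93939394 215.60606061] [307 209  10  14  99] [545. 114. 100.]
cap side [307.26174497 228.69798658] [301 221  13  17 149] [550. 113. 100.]
cap [552.6 106.6  94.6]
can scene [349.82142857 191.10714286] [344 189  14   4  28] [ 559. -158.  110.]
can side [335.67883212 182.89051095] [328 177  16  12 137] [ 555. -165.  110.]
can [ 550.  -148.2  118.2]
yellow [717. 218. 148.]
purple [716. -61. 165.]
mill [406. 496. 150.]
kL [571. 157.  89.]
kBot [492. 167.  89.]
kR [493.  94.  89.]
kT [582.  75.  89.]
```

View pics/z.png

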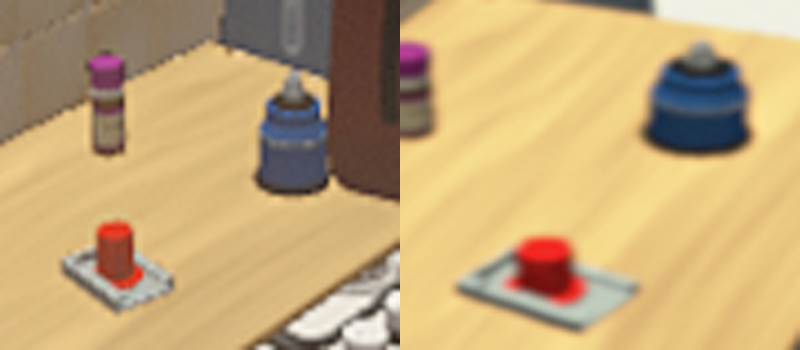

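The crop shows the keeper's long side running from back-left to front-right in the scene view, with the cap near its middle and the can's steel neck pointing up. Next I move the wrist camera over the can.

arm_command([
  [[0.107,-0.052,0],[0,0,0],-1],
  [[0.107,-0.052,0],[0,0,0],-1],
  [[0.107,-0.052,0],[0,0,0],-1],
  [[0.107,-0.052,0],[0,0,0],-1],
  [[0.107,-0.052,0],[0,0,0],-1],
])

```text
t: 0.65
position: [413.7, -346.6, 231.1]
tcp_rot: [-180.0, -0.0, 26.5]
wrist_force: [-0.0, 0.2, 0.0]
grip_width: 85.3
finger_force: 0.0
```

arm_command([
  [[0.107,-0.052,0],[0,0,0],-1],
  [[0.107,-0.052,0],[0,0,0],-1],
  [[0.107,-0.052,0],[0,0,0],-1],
  [[0.107,-0.052,0],[0,0,0],-1],
  [[0.107,-0.052,0],[0,0,0],-1],
])

```text
t: 1.15
position: [558.9, -157.8, 231.2]
tcp_rot: [180.0, 0.0, 26.5]
wrist_force: [-0.2, -1.3, -0.1]
grip_width: 85.8
finger_force: 0.0
```

arm_command([
  [[0,0,0],[0,0,0],-1],
  [[0,0,0],[0,0,0],-1],
  [[0,0,0],[0,0,0],-1],
])

```text
t: 1.45
position: [557.6, -160.3, 231.1]
tcp_rot: [-180.0, 0.0, 26.5]
wrist_force: [-0.8, 0.3, 0.3]
grip_width: 85.4
finger_force: 0.0
```

```bash
python3 - <<'E'
from h import *
T=pose();print(T.round(3));im=cams.grab_frame('wrist');np.save('w1T.npy',T)
cv2.imwrite('pics/w1.png',im[:,:,::-1])
E
```

```text
[[ 8.95000e-01  4.46000e-01 -1.00000e-03  5.57584e+02]
 [ 4.46000e-01 -8.95000e-01 -0.00000e+00 -1.60264e+02]
 [-1.00000e-03 -0.00000e+00 -1.00000e+00  2.31073e+02]
 [ 0.00000e+00  0.00000e+00  0.00000e+00  1.00000e+00]]
```

View pics/w1.png

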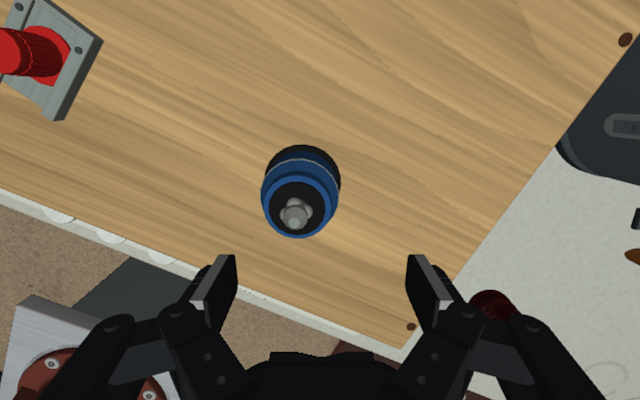

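The wrist view shows the can's black seal disc round (298,207), its neck tip near (293,220), and the keeper's end at upper left with corners about (102,40) and (57,120).

```bash
python3 - <<'E'
from h import *
T=np.load('w1T.npy');im=cv2.imread('pics/w1.png')[:,:,::-1].copy()
h=cv2.cvtColor(im,cv2.COLOR_RGB2HSV)[170:245,255:345];m=cv2.inRange(h,(100,150,70),(125,255,255))
c,_=cv2.findContours(m,cv2.RETR_EXTERNAL,cv2.CHAIN_APPROX_NONE);p=max(c,key=cv2.contourArea)
# shoulder lower half outline of bright blue: rays on z=150 -> circle fit
P=np.array([onz('wrist',u+255,v+170,150,T)[:2] for u,v in p[:,0] if v>25])
A=np.c_[2*P,np.ones(len(P))];s=np.linalg.lstsq(A,(P**2).sum(1),rcond=None)[0];print('outer circle',s[:2],2*np.sqrt(s[2]+s[:2]@s[:2]))
g=cv2.cvtColor(im,cv2.COLOR_RGB2HSV)[170:245,255:345];d=cv2.inRange(g,(0,0,0),(180,255,45))
c,_=cv2.findContours(d,cv2.RETR_EXTERNAL,cv2.CHAIN_APPROX_NONE)
for q in sorted(c,key=cv2.contourArea)[-2:]:
    if len(q)>5: e=cv2.fitEllipse(q);print(e,onz('wrist',e[0][0]+255,e[0][1]+170,153,T),e[1])
print('tip',onz('wrist',293,222,179,T),onz('wrist',296,212,160,T))
for u,v in((102,40),(57,120)):print(onz('wrist',u,v,89,T))
z=cv2.resize(im[165:245,250:350],None,fx=6,fy=6,interpolation=cv2.INTER_CUBIC);cv2.imwrite('pics/w1z.png',z[:,:,::-1])
E
```

```text
outer circle [ 549.68535532 -143.73869876] 58.51999367642649
((81.71719360351562, 6.659990310668945), (4.32771110534668, 19.846670150756836), 167.90969848632812) [ 583.8630059  -160.54172573  153.        ] (4.32771110534668, 19.846670150756836)
((41.5107307434082, 37.86252975463867), (51.7257080078125, 54.953792572021484), 99.54296112060547) [ 546.76391962 -143.81475657  153.        ] (51.7257080078125, 54.953792572021484)
tip [ 546.05188266 -143.61858622  179.        ] [ 546.22279504 -144.23257219  160.        ]
[587.22271717  64.29826057  89.        ]
[501.66871956  86.34031423  89.        ]
```

View pics/w1z.png

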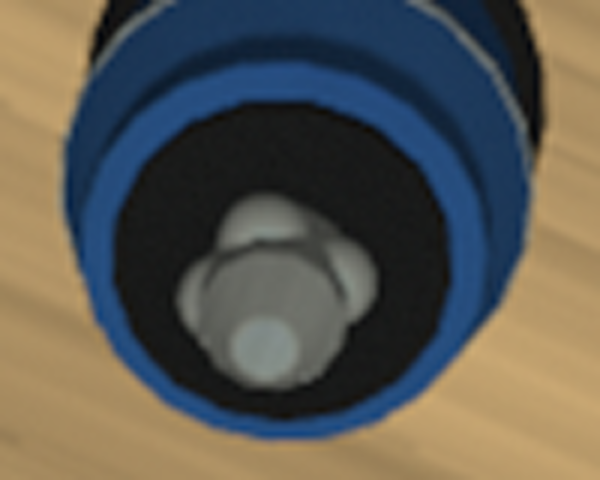

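arm_command([
  [[0.105,-0.06,0],[0,0,0],-1],
  [[0.04,-0.11,0],[0,0,0],-1],
  [[0.04,-0.11,0],[0,0,0],-1],
  [[0.04,-0.11,0],[0,0,0],-1],
  [[0.04,-0.11,0],[0,0,0],-1],
])

```text
t: 2.0
position: [563.1, 66.8, 231.4]
tcp_rot: [180.0, -0.0, 26.4]
wrist_force: [1.0, -0.5, -0.2]
grip_width: 85.1
finger_force: 0.0
```

The crop confirms the seal disc centre and neck tip: can axis ≈ (546.4, -143.8), with both heights agreeing. The keeper edge measures 88 mm against a true 90 mm, so it is the long side.

arm_command([
  [[0.017,-0.1,0],[0,0,0],-1],
  [[0,0,0],[0,0,0],-1],
  [[0,0,0],[0,0,0],-1],
  [[0,0,0],[0,0,0],-1],
])

```text
t: 2.4
position: [552.1, 103.9, 231.3]
tcp_rot: [180.0, -0.0, 26.4]
wrist_force: [-0.8, -0.0, -0.3]
grip_width: 85.4
finger_force: 0.0
```

```bash
python3 - <<'E'
from h import *
T=pose();print(T.round(3));im=cams.grab_frame('wrist');np.save('w2T.npy',T)
cv2.imwrite('pics/w2.png',im[:,:,::-1])
E
```

```text
[[ 8.96000e-01  4.45000e-01  0.00000e+00  5.52091e+02]
 [ 4.45000e-01 -8.96000e-01 -0.00000e+00  1.03886e+02]
 [ 0.00000e+00  0.00000e+00 -1.00000e+00  2.31285e+02]
 [ 0.00000e+00  0.00000e+00  0.00000e+00  1.00000e+00]]
```

View pics/w2.png

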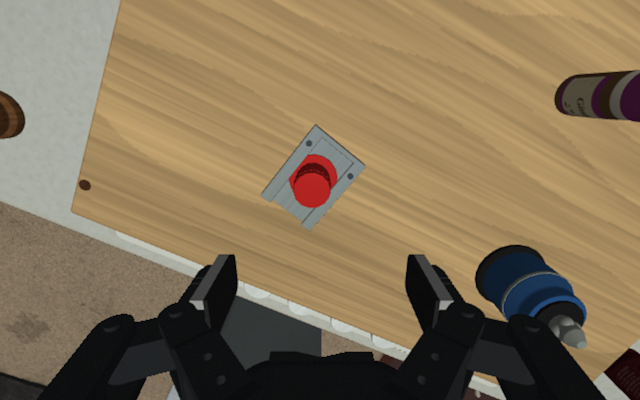

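The keeper's corners are at (316,124), (365,164), (310,230) and (261,194), with two screws near its far end. The red cap top is at about (312,190). Next I compute positions and check which end is open.

```bash
python3 - <<'E'
from h import *
T=np.load('w2T.npy');im=cv2.imread('pics/w2.png')[:,:,::-1].copy()
C=np.array([onz('wrist',u,v,89,T) for u,v in((316,124.5),(365,164),(310,230),(261,194))])
print(C.round(1),[np.linalg.norm(C[i]-C[i-1]).round(1) for i in range(4)],'centre',C.mean(0))
ax=(C[0]+C[1]-C[2]-C[3])[:2];print('axis far',np.degrees(np.arctan2(ax[1],ax[0])))
h=cv2.cvtColor(im,cv2.COLOR_RGB2HSV)[140:220,280:350];m=cv2.inRange(h,(0,180,190),(8,255,255))+cv2.inRange(h,(176,180,190),(180,255,255))
c,_=cv2.findContours(m,cv2.RETR_EXTERNAL,cv2.CHAIN_APPROX_NONE)
for q in c:
    if cv2.contourArea(q)>30:
        (x,y),rr=cv2.minEnclosingCircle(q);print(x+280,y+140,rr)
print('cap top guess',onz('wrist',312,189,123,T))
z=cv2.resize(im[115:235,255:370],None,fx=5,fy=5,interpolation=cv2.INTER_CUBIC);cv2.imwrite('pics/w2z.png',z[:,:,::-1])
E
```

```text
[[600.2 133.1  89. ]
 [587.7  73.6  89. ]
 [499.7  90.8  89. ]
 [513.8 152.6  89. ]] [np.float64(88.6), np.float64(60.8), np.float64(89.6), np.float64(63.4)] centre [550.35484223 112.49279933  89.        ]
axis far -11.886796198483715
cap top guess [551.85614334 112.67482137 123.        ]
```

View pics/w2z.png

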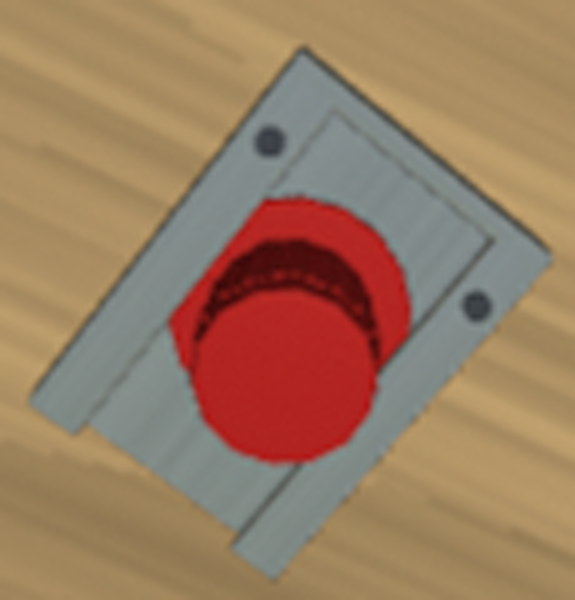

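Crop: the closed end with the screws is far from the robot and the open end faces it, so keeper yaw ≈ -12°. The cap axis is ≈ (551,112). I turn the tool to yaw 78° so the fingers close along the slide, then go down.

arm_command([
  [[0,0,0],[0,0,-1],-1],
  [[0,0,0],[0,0,-1],-1],
  [[0,0,0],[0,0,-1],-1],
  [[0,0,0],[0,0,-1],-1],
  [[0,0,0],[0,0,-1],-1],
])

```text
t: 2.95
position: [552.1, 103.8, 231.2]
tcp_rot: [-180.0, 0.0, 55.3]
wrist_force: [0.7, -0.1, 0.6]
grip_width: 85.5
finger_force: 0.0
```

arm_command([
  [[0,0,0],[0,0,-1],-1],
  [[0,0,0],[0,0,-1],-1],
  [[0,0,0],[0,0,-1],-1],
  [[0,0,0],[0,0,-1],-1],
  [[0.02,-0.007,0.05],[0,0,0],-1],
])

```text
t: 3.45
position: [552.6, 111.7, 213.5]
tcp_rot: [179.8, -0.0, 78.1]
wrist_force: [0.2, 0.0, -0.6]
grip_width: 85.5
finger_force: 0.0
```

arm_command([
  [[0,0,0.075],[0,0,0],-1],
  [[0,0,0.075],[0,0,0],-1],
  [[0,0,0.05],[0,0,0],-1],
  [[0,0,0.0],[0,0,0],-1],
  [[0,0,0],[0,0,0],-1],
])

```text
t: 3.95
position: [550.9, 112.8, 131.8]
tcp_rot: [-180.0, 0.0, 78.0]
wrist_force: [0.4, -0.4, 0.5]
grip_width: 85.7
finger_force: 0.0
```

```bash
python3 - <<'E'
from h import *
T=pose();o=r.get_obs();print(T.round(3),o['joints'],o['wrist_force']);im=cams.grab_frame('wrist');np.save('w3T.npy',T)
cv2.imwrite('pics/w3.png',im[:,:,::-1])
E
```

```text
[[ 2.08000e-01  9.78000e-01 -0.00000e+00  5.50925e+02]
 [ 9.78000e-01 -2.08000e-01 -0.00000e+00  1.12803e+02]
 [-0.00000e+00 -0.00000e+00 -1.00000e+00  1.31764e+02]
 [ 0.00000e+00  0.00000e+00  0.00000e+00  1.00000e+00]] [-1.74677602e+00 -3.13489430e-01 -1.12359357e+01  7.90847339e+01
 -1.06033028e-02  1.00258913e+02] [ 0.37018996 -0.38591692  0.47144693]
```

View pics/w3.png

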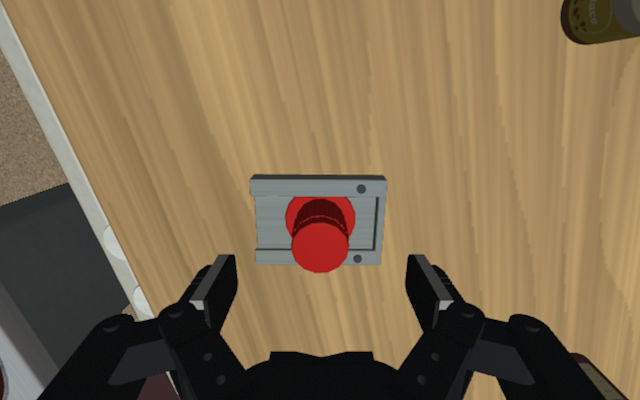

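The keeper is square in the view and the cap top at (320,246) lies on the tool axis within about 2 mm. I go down and close.

arm_command([
  [[0.004,0,0.06],[0,0,0],-1],
  [[0,0,0.04],[0,0,0],-1],
  [[0,0,0],[0,0,0],-1],
  [[0,0,0],[0,0,0],1],
  [[0,0,0],[0,0,0],1],
])

```text
t: 4.5
position: [551.7, 115.3, 92.5]
tcp_rot: [179.9, -0.0, 78.1]
wrist_force: [0.2, -1.0, 0.5]
grip_width: 59.2
finger_force: 0.0
```

arm_command([
  [[0,0,0],[0,0,0],1],
  [[0,0,0],[0,0,0],1],
  [[0,0,0],[0,0,0],1],
  [[0,0,0],[0,0,0],1],
  [[0,0,0],[0,0,0],1],
])

```text
t: 5.0
position: [551.7, 115.4, 92.3]
tcp_rot: [179.9, -0.0, 78.1]
wrist_force: [-0.3, -0.6, 5.0]
grip_width: 32.0
finger_force: 60.0
```

arm_command([
  [[0,-0.03,0],[0,0,0],1],
  [[0,-0.03,0],[0,0,0],1],
  [[0,-0.03,0],[0,0,0],1],
])

```text
t: 5.3
position: [516.7, 122.7, 92.4]
tcp_rot: [179.8, -0.0, 78.1]
wrist_force: [3.3, -0.7, 3.8]
grip_width: 32.0
finger_force: 60.1
```

arm_command([
  [[0,-0.04,0],[0,0,0],1],
  [[0,-0.04,0],[0,0,0],1],
  [[0,-0.04,0],[0,0,0],1],
  [[0,0,0],[0,0,0],1],
  [[0,0,0],[0,0,0],1],
])

```text
t: 5.8
position: [469.2, 132.7, 91.4]
tcp_rot: [180.0, 0.0, 78.1]
wrist_force: [0.1, -0.2, -0.3]
grip_width: 31.8
finger_force: 59.6
```

```bash
python3 - <<'E'
from h import *
print(r.get_obs()['position'],r.get_obs()['wrist_force'],r.get_obs()['moment']);im=cams.grab_frame('wrist')
im2=cams.grab_frame('side')
cv2.imwrite('pics/w4.png',cv2.resize(np.hstack([im[100:400,120:520],cv2.resize(im2[150:290,220:400],(386,300))]),(786,300))[:,:,::-1])
E
```

```text
[469.17447491 132.68881662  91.37837737] [ 0.05270128 -0.16443361 -0.34084444] [ 0.00194449  0.00312383 -0.00410207]
```

View pics/w4.png

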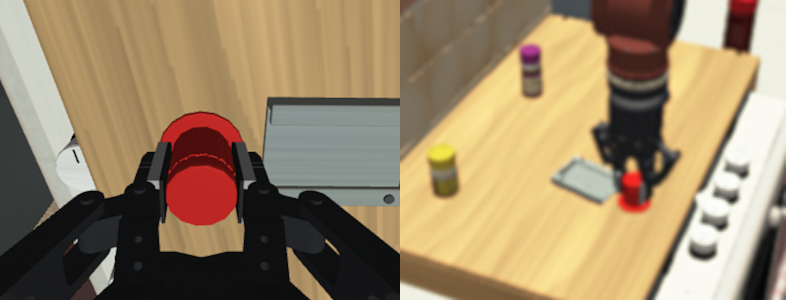

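The cap is clear of the keeper and gripped between the pads, roughly 1 mm to tool +x of the axis. I lift it and carry it over the can.

arm_command([
  [[0,0,-0.08],[0,0,0],1],
  [[0,0,-0.12],[0,0,0],1],
  [[0,0,-0.12],[0,0,0],1],
  [[-0.0915,0.0475,0],[0,0,0],1],
  [[-0.0915,0.0475,0],[0,0,0],1],
])

```text
t: 6.4
position: [492.6, 52.5, 221.2]
tcp_rot: [179.8, -0.0, 78.2]
wrist_force: [0.5, -0.1, -1.7]
grip_width: 32.1
finger_force: 59.8
```

arm_command([
  [[-0.0915,0.0475,0],[0,0,0],1],
  [[-0.0915,0.0475,0],[0,0,0],1],
  [[-0.0915,0.0475,0],[0,0,0],1],
  [[-0.0915,0.0475,0],[0,0,0],1],
  [[-0.0915,0.0475,0],[0,0,0],1],
])

```text
t: 6.9
position: [546.7, -147.8, 219.0]
tcp_rot: [180.0, 0.0, 78.0]
wrist_force: [0.4, 0.0, -0.0]
grip_width: 32.2
finger_force: 59.7
```

arm_command([
  [[0,0,0],[0,0,0],1],
  [[0,0,0],[0,0,0],1],
  [[0,0,0],[0,0,0],1],
])

```text
t: 7.2
position: [546.1, -144.9, 219.2]
tcp_rot: [-180.0, -0.0, 78.1]
wrist_force: [0.4, -0.0, -1.1]
grip_width: 32.0
finger_force: 59.8
```

```bash
python3 - <<'E'
from h import *
T=pose();print(T.round(3),r.get_obs()['wrist_force']);im=cams.grab_frame('wrist');np.save('w5T.npy',T)
cv2.imwrite('pics/w5.png',im[:,:,::-1])
cv2.imwrite('pics/w5z.png',cv2.resize(im[130:350,240:400],None,fx=2.7,fy=2.7,interpolation=cv2.INTER_CUBIC)[:,:,::-1])
E
```

```text
[[ 2.06000e-01  9.79000e-01 -0.00000e+00  5.46075e+02]
 [ 9.79000e-01 -2.06000e-01  0.00000e+00 -1.44903e+02]
 [ 0.00000e+00 -0.00000e+00 -1.00000e+00  2.19152e+02]
 [ 0.00000e+00  0.00000e+00  0.00000e+00  1.00000e+00]] [ 0.39521919 -0.02970869 -1.08631576]
```

View pics/w5z.png

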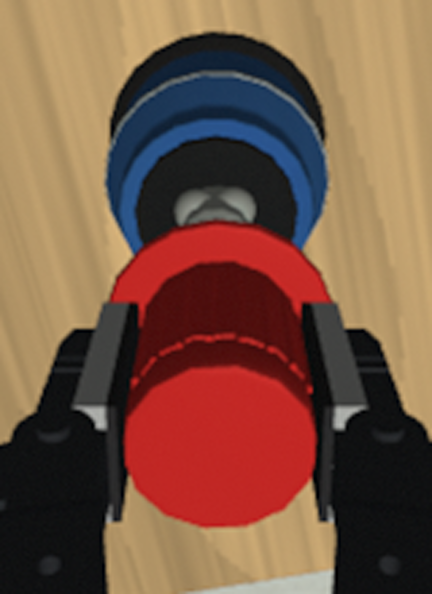

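The relative view puts the seal centre about 1.5 mm to tool +x and 1.2 mm to tool -y of the held cap, which is upright. I correct for that and lower over the taper.

arm_command([
  [[0.004,-0.003,0],[0,0,0],1],
  [[0,0,0.04],[0,0,0],1],
  [[0,0,0.03],[0,0,0],1],
  [[0,0,0.025],[0,0,0],1],
  [[0,0,0],[0,0,0],1],
])

```text
t: 7.75
position: [544.6, -142.7, 179.5]
tcp_rot: [-179.9, -0.1, 78.1]
wrist_force: [0.8, 1.4, -2.4]
grip_width: 31.9
finger_force: 59.7
```

arm_command([
  [[0,0,0.01],[0,0,0],1],
  [[0,0,0.01],[0,0,0],1],
  [[0,0,0],[0,0,0],1],
])

```text
t: 8.05
position: [545.8, -142.8, 174.9]
tcp_rot: [179.9, -0.1, 78.1]
wrist_force: [-0.6, 7.3, 7.8]
grip_width: 31.7
finger_force: 60.3
```

arm_command([
  [[0,0,0.01],[0,0,0],1],
  [[0,0,0.01],[0,0,0],1],
  [[0,0,0],[0,0,0],1],
])

```text
t: 8.35
position: [545.5, -143.0, 165.3]
tcp_rot: [180.0, -0.1, 78.1]
wrist_force: [2.3, 4.7, -3.6]
grip_width: 31.9
finger_force: 59.9
```

arm_command([
  [[0.001,0,0.006],[0,0,0],1],
  [[0,0,0],[0,0,0],1],
])

```text
t: 8.55
position: [545.5, -143.1, 163.9]
tcp_rot: [179.9, 0.0, 78.1]
wrist_force: [-2.3, 5.1, 6.4]
grip_width: 31.6
finger_force: 61.0
```

arm_command([
  [[0,0,0.004],[0,0,0],1],
  [[0,0,0],[0,0,0],1],
])

```text
t: 8.75
position: [545.6, -143.1, 163.4]
tcp_rot: [179.9, 0.0, 78.1]
wrist_force: [-4.9, 6.4, 12.6]
grip_width: 31.6
finger_force: 61.6
```

arm_command([
  [[0,0,0.005],[0,0,0],1],
  [[0,0,0],[0,0,0],1],
])

```text
t: 8.95
position: [545.7, -143.0, 163.3]
tcp_rot: [179.8, 0.0, 78.1]
wrist_force: [-9.4, 9.4, 25.2]
grip_width: 31.9
finger_force: 63.1
```

arm_command([
  [[0,0,0.004],[0,0,0],1],
  [[0,0,0],[0,0,0],1],
  [[0,0,0],[0,0,0],1],
])

```text
t: 9.25
position: [545.7, -143.1, 163.2]
tcp_rot: [179.8, 0.1, 78.1]
wrist_force: [-14.6, 12.4, 36.6]
grip_width: 31.7
finger_force: 64.3
```

arm_command([
  [[0,0,0],[0,0,0],1],
  [[0,0,0],[0,0,0],1],
  [[0,0,0],[0,0,0],1],
  [[0,0,0],[0,0,0],1],
  [[0,0,0],[0,0,0],1],
])

```text
t: 9.75
position: [545.7, -143.1, 163.2]
tcp_rot: [179.8, 0.1, 78.1]
wrist_force: [-15.3, 12.2, 37.2]
grip_width: 32.1
finger_force: 64.3
```

```bash
python3 - <<'E'
from h import *
im=cams.grab_frame('wrist')
cv2.imwrite('pics/w6.png',cv2.resize(im[130:350,240:400],None,fx=2.7,fy=2.7,interpolation=cv2.INTER_CUBIC)[:,:,::-1])
E
```

```text
(no output)
```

View pics/w6.png

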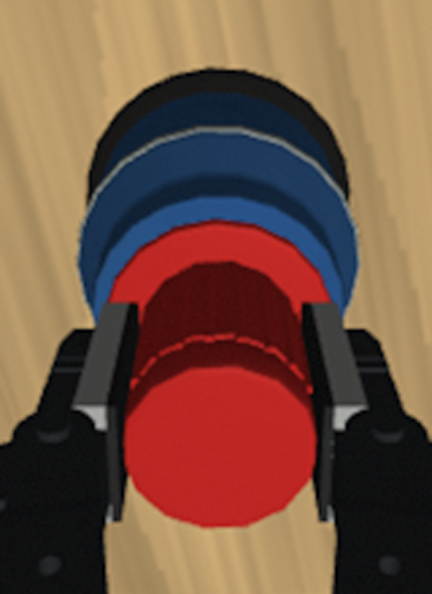

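The picture shows the cap seated squarely on the can's shoulder. The seal is hidden and the cap has not slipped in the pads (its top is at the same pixels as before). The push holds steady at 37 N at the expected height, so I hand the job in.

```bash
python3 -c "
from workcell import r
print(r.sign_off())"
```

```text
the job is handed in; nothing more can be done
None
```

The cap is out of the keeper, clicked onto the oil can's neck and still held pressed hard home with about 37 N; the job was handed in just under 10 s in, with the judge's result not shown and the jars and mill never approached.

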